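# Seat a copper busbar in the drilling fixture, then lock the toggle clamp on it

### The arm

A 6-joint arm with a two-finger parallel gripper is mounted at the origin on the work surface. World frame = base frame: x ahead of the robot, y to its left, z up, the work surface at z = 0. Lengths are in m, angles in rad, forces in N, time in s.
With the tool pointing down it reaches from about 0.4 to 0.825 m from the base axis. Payload 7 kg.
Tool frame: the origin (TCP) lies at the centre of the arm's flange, where the gripper is bolted on; the fingertips stand 178 mm ahead of it and the grasp point (between the pads) lies arm.tcp_to_grasp ahead of it (arm.tcp_to_grasp is the distance from the TCP to the grasp point, in m); z points along the fingers, y is the direction in which the jaws open and shut (so a half turn about z gives the same grasp; the last joint's range is limited). The gripper opens to 88 mm and grips with 3 to 60 N. Pads are 19 mm wide; open, the fingers measure 130 mm over their backs; the gripper's body (78 mm by 193 mm) begins 47 mm behind the grasp point.
Start: joints at [1.555, 0.359, 0.012, 0, -1.224, -0.288], TCP at [0.202, 0.644, 0.405] pointing down, gripper open.
Joint ranges: [-3.07, 3.07], [-1.43, 2.12], [-1.02, 1.25], [-3.03, 1.67], [-3.05, -0], [-3.03, 3.03]. Speed limits (rad/s): [2.39, 2.39, 3.01, 3.14, 3.14, 3.14].

### API

Orientations are given as [roll, pitch, yaw] about the fixed x, y, z axes, in that order (R = Rz(yaw) Ry(pitch) Rx(roll)).
In Python, from station import arm gives the robot as it stands.
- The arm moves only by the tool move_arm, never from a script. Its argument "deltas" is a list of rows, each a list of 6 numbers: the shift along the world's x, y, z in mm, then the turn, a rotation vector about the world's x, y, z in degrees. In form: [[tx, ty, tz, ax, ay, az], ...]. A call has exactly 5 rows; each row shifts and turns the commanded pose from where the row before left it; what a row does not reach is not made up. A row lasts 1/12 s, in which the tool goes at most 41.7 mm and 7.16 degrees, less where a joint would pass 70% of its speed; a pose out of reach is approached as far as the arm can. A call with a gripper value outside its range is refused whole. "claw" is the closure in counts, from 0 (fully open) to 255 (shut), set as the call begins (left out, the last holds). The fingers move at their own pace and stop on an object; "squeeze" is the grip in N (left out, the last holds). Time passes only in rows, so rows that do not move let the fingers close, or fill a call up. It gives the time, the measured TCP pose, the force and the opening at its end, in the units of the state.
- arm.get_state(): the state, without advancing time (a new reading comes with each control period).
- arm.grab_frame(name): name is "scene" or "top" or "wrist"; returns the picture (400x640x3 uint8, red, green, blue); there is no depth.
- arm.calibration(name): a dict with "intrinsics" (3x3 intrinsics, pixels), "T" (4x4, takes a point from camera to world coordinates); the wrist camera has in their place "mount" (4x4, takes a point from camera to tool coordinates, whose origin is the TCP and whose axes are the flange's). Camera axes: x right, y up, looking along -z (the intrinsics and any distortion apply to the point x, -y, -z); pixel columns grow to the right and rows downward; lengths in m; the calibration is good to about 2 mm. A picture is of the moment at which its call begins: read the wrist's pose just before it. calibration takes no time and is no camera call.
- arm.job_done(): hands the job in, once; it reports no verdict.
Trained networks look in the newest picture that a camera, given by its name, has taken for a name from the list of things; names that differ only in an ending like _2 or _b are one class to them, and where a whole thing is asked for, a point or a joint stands for the part that bears it (a point fixed in the world has none). Each returns a list of dicts, best first, with "score" (0 to 1); they miss things now and then, are a little off and sometimes report something else, mostly with a low value. They report only what shows in the picture. A call takes as long as a camera call. They do not tell look-alikes from the thing itself.
- arm.spot_in(thing, camera): "xy" ([column, row] in pixels, amid what is visible of it).
- arm.masks_of(thing, camera): "pixels" (400x640 bool, what is visible of it) and "xy" ([column, row] in pixels, amid what is visible of it).
- arm.spot_point(thing, camera): "xy" ([column, row] in pixels: a listed point, or the origin of a listed thing).
The state is a dict: "t": time; "q": joint angles; "qd": joint speeds; "joint_efforts": joint torques, N m; "eef_pos": TCP position; "ee_rot": TCP orientation; "force": force on the tool from outside, world axes, zero at the start; "moment": the same for the moment, N m; "width": finger opening in m.
Only numpy, scipy, OpenCV 4.12 (cv2) and the standard library are available. Lean on these libraries where they do the work, as an engineer would, in place of code of your own. Each camera call takes 0.05 s, during which the arm holds its last target. There are 200 camera calls.

### The job

Load the undrilled copper bar into the drilling fixture and, with the clamp still open, press it down past the spring plungers until you feel it sitting solidly on both rests; firm thumb pressure is enough, so stop as soon as it is solid and never lean on it with more than about 25 N. Then throw the toggle clamp's red handle all the way over so that the bar is locked, and let go. Leave the finished bar and the screwdriver where they lie.

Things in the scene. Friction and masses are not known exactly. Their poses are not given: they have to be found in the camera images.
- bar_c (a point): Centre (half-way up) of the undrilled bar, copper-clad aluminium, copper-coloured, 140 x 30 x 12 mm, 0.18 kg, square edges, no holes, two scribed lines across its top 25 mm either side of the middle. x along the bar, z up; either way round is right. Starts flat on the bench. Grasp it across the 30 mm at its middle.
- bar_end_a (a point): Point on the bar's underside, 50 mm from its middle towards -x, that must come down on one of the fixture's two steel rest buttons (13 mm across, 50 mm either side of the nest's middle). The rests are screwed to one common height for each job, 0 to 10 mm above nest; that setting is not measured. The bar meets them as a sudden hard stop.
- bar_end_b (a point): The same on the other side, 50 mm from the bar's middle towards +x. Once pressed down on the rests the bar stays down by itself.
- nest (a point): Middle of the drilling fixture's nest, 22 mm above the bench: the bar's underside when seated on the lowest rests. x along the nest to the clamp, z up. Two grey saddles 44-70 mm from the middle; walls 28 mm above this point, faces at y +-15.75 mm with flared tops 5 mm higher, end stops at x +-72 mm. Open between the saddles; base plate 10 mm below. Fixed; place and yaw vary.
- plunger_line (a point): Middle of the nest, 12 mm above nest, level with four ball-nosed spring plungers (57 mm either side, in both walls; nose radius 8 mm, tips 13.5 mm from the middle) that centre the bar. A bar let go in the nest hangs on them, underside 12 to 17 mm above nest: a false stop. 4 to 13 N straight down pushes it past; it then slides with less force. Keep it level: tipped, it jams.
- swing_pivot (a point): Hinge of the clamp arm, 101 mm from the nest's middle along nest x, 57 mm above the bench. Open, the arm stands upright, its top 100 mm above this hinge; its rubber pad points to the nest and reaches to 79 mm from the nest's middle, 91 mm above this hinge. Closed, the sprung pad presses the bar's top, 10 mm from its middle, with about 3 to 7 N.
- handle_pivot (a point): Axis of the clamp's handle, 135 mm from the nest's middle along nest x, 57 mm above the bench; the axis runs along nest y.
- handle_grip (a point): Middle of the clamp handle's red round grip (17 mm thick, 80 mm long), 85 mm from handle_pivot, moving on a circle about it. Open, the handle leans 20 degrees from upright, away from the nest; closed it points away from the nest, 10 degrees above level. Push it over from the nest side: about 36 mm are free between it and the open arm.
- clamp_handle (a joint): Turn of the clamp handle: 0 open (at the start), 1.047 rad dead centre, end stop 1.077 rad; locked from 1.0 rad on. It turns away from the nest and down, and swings the arm over the bar, fastest at first. About 3 to 8 N at the grip moves it; it stays where it is left.
- done_bar_c (a point): Centre of the finished copper bar, the same size but with two dark 13 mm holes: a bystander, to be left alone.
- driver: Screwdriver with a red handle, 200 mm long, lying on the bench, x along it: a bystander, to be left alone.
There are look-alikes about, which are no part of the job. What is shaped like the part that bears bar_c but purple is not meant.

How it is judged:
On the way, in this order (a step that is already met when the one before it is completed fails the run):
1. the bar sits down on both rests (within 1.5 mm) while the clamp is still open (handle below 0.3 rad) (((distance between bar_end_a and rest_a below 0.0115 m and distance between bar_end_b and rest_b below 0.0115 m) or (distance between bar_end_b and rest_a below 0.0115 m and distance between bar_end_a and rest_b below 0.0115 m)) and value of joint clamp_handle below 0.3 rad), for 0.2 s.
2. the clamp is closed (handle beyond 1.0 rad) with the bar still seated on both rests (value of joint clamp_handle above 1 rad and ((distance between bar_end_a and rest_a below 0.0115 m and distance between bar_end_b and rest_b below 0.0115 m) or (distance between bar_end_b and rest_a below 0.0115 m and distance between bar_end_a and rest_b below 0.0115 m))), for 0.2 s.
At the end, for the whole second after the job is handed in: The bar lies at rest in the nest with its underside within 1.5 mm of both rests (either way round), the clamp handle is beyond 1.0 rad, and nothing is touched (all of step 2 and linear speed of bar below 0.01 m/s).
It fails at once if the bar is pressed on a rest with more than 15 N (contact force between bar and rest_a above 15 N or contact force between bar and rest_b above 15 N).
It fails at once if the finished bar is moved more than 20 mm (distance of done_bar_c from where it was at the start of the episode above 0.02 m).
It fails at once if the screwdriver is moved more than 30 mm (distance of driver from where it was at the start of the episode above 0.03 m).
It also fails if it takes over 72 s, if anything falls off the work surface, if the arm or the gripper's body presses on something with over 40 N, if the wrist force passes 120 N, or if a joint passes its speed limit or range.

## Working session

There is one attempt and no reset: what is moved stays moved. The work goes in short steps, Python scripts to look and compute and a tool call to move; the robot and the scene stay as the last step left them, time stands still between calls to the robot, and variables do not carry over. Pictures are saved under pics/ and viewed, about 8 in all and at most 12, crops included, and the job is handed in when it is done.

Besides the shell and the picture viewer there is one more tool, called as name(argument=value, ...) on one line, values as JSON. move_arm: Moves the arm, as the interface text tells. Its arguments: {"type":"object","properties":{"deltas":{"type":"array","items":{"type":"array","items":{"type":"number"}}},"claw":{"type":"number"},"squeeze":{"type":"number"}},"required":["deltas"]}

```bash
mkdir -p pics
cat > h.py <<'E'
import numpy as np, cv2
from station import arm
from scipy.spatial.transform import Rotation as R
def cam(n,st=None):
    c=arm.calibration(n);K=np.array(c["intrinsics"])
    if "T" in c: T=np.array(c["T"])
    else:
        st=st or arm.get_state();W=np.eye(4);W[:3,:3]=R.from_euler("xyz",st["ee_rot"]).as_matrix();W[:3,3]=st["eef_pos"];T=W@np.array(c["mount"])
    return K,T,c
def und(c,uv):
    K=np.array(c["intrinsics"]);d=np.array(c.get("distortion",np.zeros(5)),float)
    return cv2.undistortPoints(np.array(uv,float).reshape(-1,1,2),K,d).reshape(-1,2)
def ray(n,uv,z,st=None):
    K,T,c=cam(n,st);p=und(c,uv);d=np.c_[p[:,0],-p[:,1],-np.ones(len(p))]@T[:3,:3].T;o=T[:3,3]
    return o+d*((z-o[2])/d[:,2])[:,None]
def proj(n,P,st=None):
    K,T,c=cam(n,st);q=(np.atleast_2d(P)-T[:3,3])@T[:3,:3];q=q*[1,-1,-1]
    return cv2.projectPoints(q,np.zeros(3),np.zeros(3),K,np.array(c.get("distortion",np.zeros(5)),float))[0].reshape(-1,2)
def save(im,f): cv2.imwrite("pics/"+f,cv2.cvtColor(im,cv2.COLOR_RGB2BGR))
E
python3 - <<'E'
from h import *
print(arm.get_state(), arm.tcp_to_grasp)
for n in("scene","top","wrist"):
    c=arm.calibration(n);print(n,{k:np.round(v,3).tolist() if not isinstance(v,str) else v for k,v in c.items()})
s=arm.grab_frame("scene");t=arm.grab_frame("top")
save(np.vstack([s,t])[:, :],"a.png"); 
im=cv2.imread("pics/a.png");cv2.imwrite("pics/a.png",im[:800])
save(t,"top.png");save(s,"scene.png")
for th in("bar_c","nest","plunger_line","swing_pivot","handle_pivot","handle_grip","done_bar_c","driver","bar_end_a","bar_end_b"):
    for n in("top","scene"):
        print(th,n,[(np.round(d["xy"]).tolist(),round(d["score"],2)) for d in arm.spot_point(th,n)][:4])
print(arm.get_state()["t"])
E
```

```text
{'t': 0.0, 'q': array([ 1.55511188e+00,  3.59368503e-01,  1.10655992e-02, -3.38693204e-04,
       -1.22408588e+00, -2.88132574e-01]), 'qd': array([-0.00044446, -0.00157097, -0.00012814,  0.00036531,  0.00112611,
        0.00084587]), 'joint_efforts': array([-4.48739020e-04, -5.82718492e+01,  2.93047822e+01,  6.99728340e+00,
        6.86799089e-03, -1.69589175e-04]), 'eef_pos': array([0.20186005, 0.64390763, 0.40373933]), 'ee_rot': array([ 3.13997536e+00, -1.47288207e-04, -3.03932246e-01]), 'force': array([-0.33156131,  0.45788014, -0.24247473]), 'moment': array([ 0.04907996, -0.02342953,  0.08109116]), 'width': 0.0875401276317047} 0.1593
scene {'intrinsics': [[513.78, 0.0, 317.937], [0.0, 513.78, 197.637], [0.0, 0.0, 1.0]], 'T': [[-0.895, -0.35, 0.276, 0.901], [0.446, -0.715, 0.539, 0.72], [0.009, 0.606, 0.796, 1.147], [0.0, 0.0, 0.0, 1.0]]}
top {'intrinsics': [[364.418, 0.0, 320.453], [0.0, 364.418, 202.614], [0.0, 0.0, 1.0]], 'T': [[-0.02, 0.997, -0.075, 0.442], [-1.0, -0.02, -0.003, 0.006], [-0.005, 0.075, 0.997, 1.048], [0.0, 0.0, 0.0, 1.0]]}
wrist {'intrinsics': [[344.681, 0.0, 
[... 702 characters left out ...]
)]
handle_grip scene [([353.0, 233.0], 0.57), ([341.0, 242.0], 0.3)]
done_bar_c top [([472.0, 151.0], 0.67)]
done_bar_c scene [([221.0, 125.0], 0.93), ([440.0, 336.0], 0.53)]
driver top [([176.0, 237.0], 0.57)]
driver scene [([440.0, 335.0], 0.95)]
bar_end_a top [([427.0, 216.0], 0.92), ([384.0, 240.0], 0.79), ([382.0, 280.0], 0.76), ([433.0, 244.0], 0.68)]
bar_end_a scene [([316.0, 128.0], 0.92), ([284.0, 162.0], 0.87), ([275.0, 186.0], 0.85), ([361.0, 153.0], 0.76)]
bar_end_b top [([427.0, 216.0], 0.92), ([384.0, 240.0], 0.79), ([382.0, 280.0], 0.76), ([433.0, 244.0], 0.68)]
bar_end_b scene [([316.0, 128.0], 0.92), ([284.0, 162.0], 0.87), ([275.0, 186.0], 0.85), ([361.0, 153.0], 0.76)]
1.1
```

View pics/top.png

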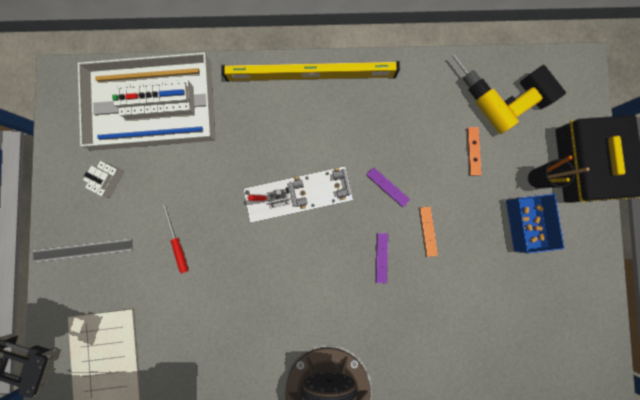

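View pics/scene.png

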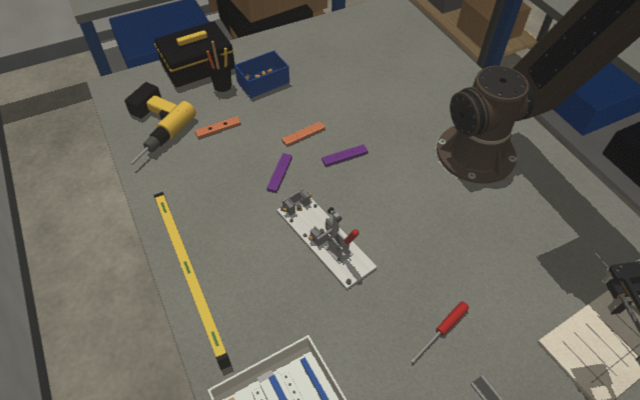

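The top view has four bar-shaped things. Copper without holes is at (428,232), which is the one I want. Copper with two holes is at (474,151), the finished bar, and the purple ones are at (388,187) and (382,258). The fixture is at about (318,187), with its clamp towards -columns and its red grip at (257,197). The screwdriver is at (178,250).

Run:
```python
from h import *
im=cv2.cvtColor(cv2.imread("pics/top.png"),cv2.COLOR_BGR2RGB); sc=cv2.cvtColor(cv2.imread("pics/scene.png"),cv2.COLOR_BGR2RGB)
arm.grab_frame("top")
def col(im,box):
    x0,y0,x1,y1=box;h=cv2.cvtColor(im,cv2.COLOR_RGB2HSV);m=((h[...,0]>4)&(h[...,0]<18)&(h[...,1]>110)&(h[...,2]>110)).astype(np.uint8)
    k=np.zeros_like(m);k[y0:y1,x0:x1]=1;return np.argwhere(m*k)[:,::-1].astype(float)
for n,i,b in(("top",im,(410,195,450,265)),("scene",sc,(275,115,335,150))):
    p=col(i,b);w=ray(n,p,.012)[:,:2]
    r=cv2.minAreaRect(w.astype(np.float32));c=w.mean(0);u,s,v=np.linalg.svd(w-c);print(n,len(p),np.round(c,4),"rect",np.round(r[0],4),np.round(r[1],4),"ang",np.degrees(np.arctan2(v[0,1],v[0,0])))
print("hp",ray("top",[[271,199]],.057),ray("scene",[[340,243]],.057))
print("sp",ray("top",[[284,196]],.057),ray("scene",[[331,237]],.057))
print("nest",ray("top",[[318,183]],.022),ray("scene",[[311,217]],.022),ray("scene",[[313,215]],.034),ray("top",[[323,187]],.034))
big=cv2.resize(im[120:280,230:490],None,fx=3,fy=3,interpolation=cv2.INTER_CUBIC);save(big,"crop1.png")
```

```text
top 553 [ 0.4324 -0.2939] rect [ 0.4328 -0.2938] [0.1389 0.0317] ang -173.9603234182743
scene 346 [ 0.4362 -0.294 ] rect [ 0.4353 -0.2943] [0.1396 0.0327] ang 6.080877292705966
hp [[0.5290538 0.1438238 0.057    ]] [[0.53608827 0.13309396 0.057     ]]
sp [[0.53655789 0.10821229 0.057     ]] [[0.5480979  0.10735223 0.057     ]]
nest [[0.57494094 0.01495788 0.022     ]] [[0.55559831 0.00765767 0.022     ]] [[0.5516696  0.01176355 0.034     ]] [[0.56182806 0.00107644 0.034     ]]
```

View pics/crop1.png

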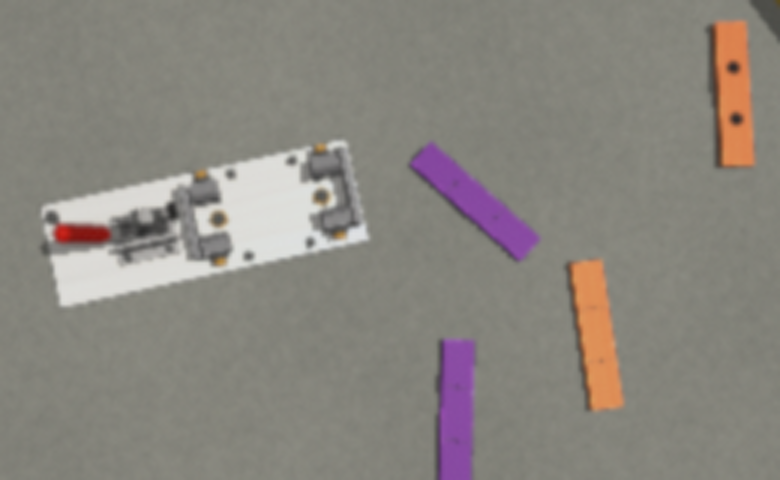

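move_arm(deltas=[[17.8,-31.7,0,0,0,-3],[17.8,-31.7,0,0,0,-3],[17.8,-31.7,0,0,0,-3],[17.8,-31.7,0,0,0,-3],[17.8,-31.7,0,0,0,-3]], claw=0)

```text
t: 1.57
eef_pos: [0.2914, 0.484, 0.4047]
ee_rot: [-3.141, -0.0, -0.568]
force: [0.4, 0.0, -0.0]
width: 0.0877
```

move_arm(deltas=[[17.8,-31.7,0,0,0,-3],[17.8,-31.7,0,0,0,-3],[17.8,-31.7,0,0,0,-3],[17.8,-31.7,0,0,0,-3],[17.8,-31.7,0,0,0,-3]])

```text
t: 1.98
eef_pos: [0.3804, 0.3253, 0.405]
ee_rot: [-3.141, 0.0, -0.83]
force: [0.6, 0.1, -0.4]
width: 0.0877
```

move_arm(deltas=[[17.8,-31.7,0,0,0,-3],[17.8,-31.7,0,0,0,-3],[17.8,-31.7,0,0,0,-3],[17.8,-31.7,0,0,0,-3],[17.8,-31.7,0,0,0,-3]])

```text
t: 2.4
eef_pos: [0.4694, 0.1668, 0.4051]
ee_rot: [-3.141, 0.0, -1.092]
force: [0.2, 1.6, 0.6]
width: 0.0874
```

move_arm(deltas=[[17.8,-31.7,0,0,0,-3],[17.8,-31.7,0,0,0,-3],[17.8,-31.7,0,0,0,-3],[17.8,-31.7,0,0,0,-3],[17.8,-31.7,0,0,0,-3]])

```text
t: 2.82
eef_pos: [0.5585, 0.0083, 0.405]
ee_rot: [-3.141, 0.0, -1.353]
force: [0.0, 1.0, 0.1]
width: 0.0875
```

move_arm(deltas=[[0,0,0,0,0,0],[0,0,0,0,0,0],[0,0,0,0,0,0],[0,0,0,0,0,0],[0,0,0,0,0,0]])

```text
t: 3.23
eef_pos: [0.5576, 0.011, 0.4049]
ee_rot: [-3.141, 0.0, -1.349]
force: [0.3, -0.0, -0.3]
width: 0.0878
```

Run:
```python
from h import *
st=arm.get_state();print(st["t"],st["eef_pos"],st["ee_rot"],st["force"])
w=arm.grab_frame("wrist");save(w,"w1.png")
for th,z in(("nest",.022),("plunger_line",.034),("swing_pivot",.057),("handle_pivot",.057)):
    print(th,[(np.round(d["xy"]).tolist(),round(d["score"],2),ray("wrist",[d["xy"]],z,st).round(4).tolist()) for d in arm.spot_point(th,"wrist")][:3])
```

```text
3.2333 [0.5575645  0.0109806  0.40492131] [-3.14117781e+00  1.29563801e-04 -1.34925337e+00] [ 0.25134289 -0.00625072 -0.2943285 ]
nest []
plunger_line [([314.0, 176.0], 0.81, [[0.5638, 0.0113, 0.034]])]
swing_pivot [([315.0, 273.0], 0.66, [[0.5405, 0.109, 0.057]])]
handle_pivot [([313.0, 302.0], 0.64, [[0.5348, 0.1434, 0.057]]), ([317.0, 273.0], 0.52, [[0.5387, 0.1081, 0.057]])]
```

View pics/w1.png

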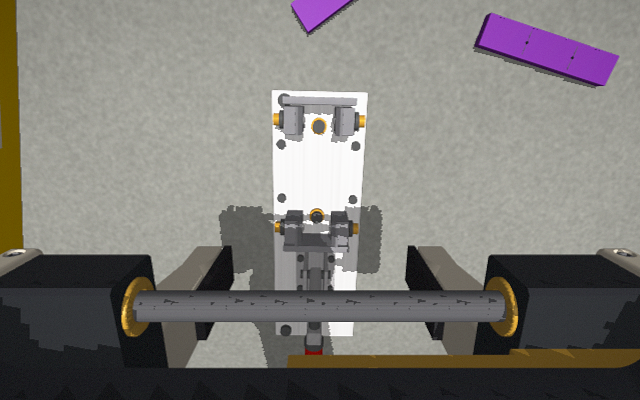

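The wrist view shows the rest buttons at (319,127) and (317,216), and brass plunger bodies at (277,121), (361,121), (277,228) and (355,229). I'll fit the nest pose from these.

Run:
```python
from h import *
from scipy.optimize import least_squares
st=arm.get_state()
w=cv2.cvtColor(cv2.imread("pics/w1.png"),cv2.COLOR_BGR2RGB)
h=cv2.cvtColor(w,cv2.COLOR_RGB2HSV);m=((h[...,0]>10)&(h[...,0]<26)&(h[...,1]>140)&(h[...,2]>100)).astype(np.uint8)
n,l,s,c=cv2.connectedComponentsWithStats(m)
for i in range(1,n):
    if s[i,4]>8 and 80<c[i,1]<245 and 260<c[i,0]<375: print(s[i],c[i].round(1))
for z in(.022,.027,.032):
    r=ray("wrist",[[319.5,127],[317,216]],z,st);d=r[1]-r[0];print(z,r.round(4).tolist(),r.mean(0),np.linalg.norm(d),np.degrees(np.arctan2(d[1],d[0])))
p=ray("wrist",[[277,121],[361,121],[277,228],[355,229]],.034,st);print(p.round(4),p.mean(0),np.linalg.norm(p[0]-p[2]),np.linalg.norm(p[1]-p[3]))
save(cv2.resize(w[85:260,250:390],None,fx=4,fy=3.4,interpolation=cv2.INTER_CUBIC),"w1c.png")
```

```text
[273 114   6  11  61] [275.7 119. ]
[359 116   6  11  52] [361.3 121.1]
[311 118  15  16  59] [318. 125.]
[310 209  14  10  45] [316.1 212.1]
[275 222   5  10  49] [277.  226.6]
[353 224   5  10  48] [355.  228.5]
0.022 [[0.569, -0.0386, 0.022], [0.5504, 0.057, 0.022]] [0.5596931  0.00916927 0.022     ] 0.09740558109674367 101.01018292385092
0.027 [[0.5691, -0.039, 0.027], [0.5507, 0.0553, 0.027]] [0.55991674 0.00811517 0.027     ] 0.096066498752213 101.01018292385092
0.032 [[0.5692, -0.0394, 0.032], [0.5511, 0.0536, 0.032]] [0.56014038 0.00706106 0.032     ] 0.09472741640768233 101.01018292385096
[[ 0.6117 -0.036   0.034 ]
 [ 0.5302 -0.0543  0.034 ]
 [ 0.5908  0.076   0.034 ]
 [ 0.5074  0.0585  0.034 ]] [0.56006588 0.01101653 0.034     ] 0.1139389626174446 0.11506972715028478
```

View pics/w1c.png

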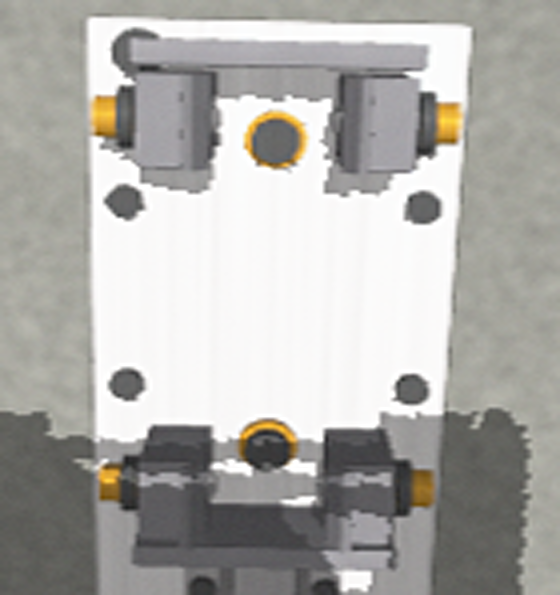

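move_arm(deltas=[[-8.2,-20.3,-7,0,0,-6.44],[-8.2,-20.3,-7,0,0,-6.44],[-8.2,-20.3,-7,0,0,-6.44],[-8.2,-20.3,-7,0,0,-6.44],[-8.2,-20.3,-7,0,0,-6.44]])

```text
t: 3.9
eef_pos: [0.5164, -0.092, 0.3695]
ee_rot: [-3.141, 0.0, -1.918]
force: [0.9, -0.3, -0.5]
width: 0.0873
```

move_arm(deltas=[[-8.2,-20.3,-7,0,0,-6.44],[-8.2,-20.3,-7,0,0,-6.44],[-8.2,-20.3,-7,0,0,-6.44],[-8.2,-20.3,-7,0,0,-6.44],[-8.2,-20.3,-7,0,0,-6.44]])

```text
t: 4.32
eef_pos: [0.4755, -0.1936, 0.3346]
ee_rot: [-3.141, 0.0, -2.48]
force: [-0.1, -0.7, -0.4]
width: 0.0874
```

move_arm(deltas=[[-8.2,-20.3,-7,0,0,-6.44],[-8.2,-20.3,-7,0,0,-6.44],[-8.2,-20.3,-7,0,0,-6.44],[-8.2,-20.3,-7,0,0,-6.44],[-8.2,-20.3,-7,0,0,-6.44]])

```text
t: 4.73
eef_pos: [0.4346, -0.2952, 0.2995]
ee_rot: [-3.141, 0.0, -3.042]
force: [0.1, 0.2, -0.1]
width: 0.088
```

move_arm(deltas=[[0,0,0,0,0,0],[0,0,0,0,0,0],[0,0,0,0,0,0],[0,0,0,0,0,0],[0,0,0,0,0,0]])

```text
t: 5.15
eef_pos: [0.4354, -0.2938, 0.3001]
ee_rot: [-3.141, 0.001, -3.035]
force: [-0.5, -0.6, 0.5]
width: 0.0879
```

Run:
```python
from h import *
st=arm.get_state();print(st["t"],st["eef_pos"],st["ee_rot"],st["force"],st["q"])
w=arm.grab_frame("wrist");save(w,"w2.png")
h=cv2.cvtColor(w,cv2.COLOR_RGB2HSV);m=((h[...,0]>4)&(h[...,0]<18)&(h[...,1]>110)&(h[...,2]>90)).astype(np.uint8)
n,l,s,c=cv2.connectedComponentsWithStats(m)
for i in range(1,n):
    if s[i,4]>800:
        p=np.argwhere(l==i)[:,::-1];W=ray("wrist",p,.012,st)[:,:2];r=cv2.minAreaRect(W.astype(np.float32))
        cc=W.mean(0);v=np.linalg.svd(W-cc,full_matrices=False)[2];print(s[i],c[i].round(),cc.round(4),np.round(r[0],4),np.round(r[1],4),np.degrees(np.arctan2(v[0,1],v[0,0])))
```

```text
5.15 [ 0.43538826 -0.29384187  0.30005852] [-3.14132612e+00  7.64762680e-04 -3.03512795e+00] [-0.4921681  -0.58565091  0.52339282] [-2.19884383e-01  2.09255645e-01 -4.59065218e-01  9.29178879e-06
 -9.01665621e-01 -1.24445311e+00]
[ 298  109   40  166 4249] [318. 213.] [ 0.4482 -0.2938] [ 0.434  -0.2955] [0.1388 0.0303] 5.600406631622424
```

View pics/w2.png

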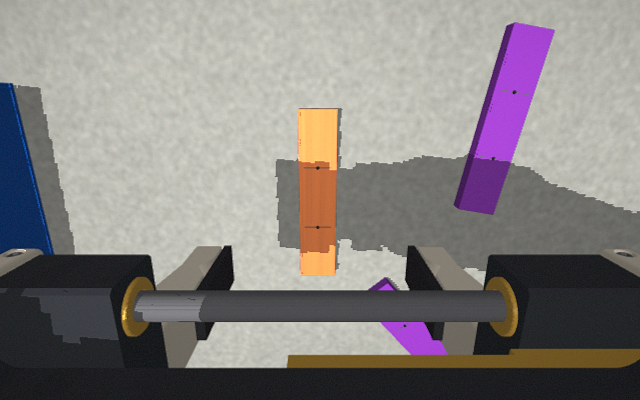

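move_arm(deltas=[[-0.3,-0.3,-22,0,0,0],[-0.3,-0.3,-22,0,0,0],[-0.3,-0.4,-22,0,0,0],[-0.3,-0.4,-22,0,0,0],[-0.2,-0.3,-16,0,0,0]])

```text
t: 5.62
eef_pos: [0.4334, -0.2955, 0.1943]
ee_rot: [3.141, -0.001, -3.036]
force: [-1.1, 0.2, 0.5]
width: 0.0875
```

move_arm(deltas=[[0,0,-6,0,0,0],[0,0,-5,0,0,0],[0,0,-4,0,0,0],[0,0,0,0,0,0],[0,0,0,0,0,0]])

```text
t: 6.03
eef_pos: [0.4339, -0.2961, 0.1813]
ee_rot: [-3.141, 0.001, -3.037]
force: [-0.4, 0.1, -0.4]
width: 0.0876
```

move_arm(deltas=[[0,0,0,0,0,0],[0,0,0,0,0,0],[0,0,0,0,0,0],[0,0,0,0,0,0],[0,0,0,0,0,0]], claw=255, squeeze=45)

```text
t: 6.45
eef_pos: [0.4335, -0.2962, 0.1809]
ee_rot: [-3.141, 0.0, -3.037]
force: [-0.5, 0.1, 0.1]
width: 0.0599
```

move_arm(deltas=[[0,0,0,0,0,0],[0,0,0,0,0,0],[0,0,0,0,0,0],[0,0,0,0,0,0],[0,0,0,0,0,0]])

```text
t: 6.87
eef_pos: [0.4335, -0.2961, 0.1806]
ee_rot: [3.142, -0.0, -3.037]
force: [-0.0, -0.6, 0.4]
width: 0.0291
```

move_arm(deltas=[[0,0,2,0,0,0],[0,0,15,0,0,0],[0,0,30,0,0,0],[0,0,35,0,0,0],[0,0,28,0,0,0]])

```text
t: 7.28
eef_pos: [0.4334, -0.2961, 0.2925]
ee_rot: [-3.141, -0.0, -3.037]
force: [1.9, -0.4, -2.6]
width: 0.0293
```

move_arm(deltas=[[8.4,20.4,0,0,0,6.33],[8.4,20.4,0,0,0,6.33],[8.4,20.4,0,0,0,6.33],[8.4,20.4,0,0,0,6.33],[8.4,20.4,0,0,0,6.33]])

```text
t: 7.7
eef_pos: [0.4755, -0.1932, 0.2907]
ee_rot: [3.141, 0.0, -2.48]
force: [-0.2, -0.6, -1.6]
width: 0.0294
```

move_arm(deltas=[[8.4,20.4,0,0,0,6.33],[8.4,20.4,0,0,0,6.33],[8.4,20.4,0,0,0,6.33],[8.4,20.4,0,0,0,6.33],[8.4,20.4,0,0,0,6.33]])

```text
t: 8.12
eef_pos: [0.5175, -0.0911, 0.2906]
ee_rot: [3.141, -0.0, -1.927]
force: [0.4, -0.6, -2.0]
width: 0.0291
```

move_arm(deltas=[[8.4,20.4,0,0,0,6.33],[8.4,20.4,0,0,0,6.33],[8.4,20.4,0,0,0,6.33],[8.4,20.4,0,0,0,6.33],[8.4,20.4,0,0,0,6.33]])

```text
t: 8.53
eef_pos: [0.5595, 0.0109, 0.2905]
ee_rot: [3.141, 0.0, -1.374]
force: [1.3, 0.3, -1.6]
width: 0.0295
```

move_arm(deltas=[[0,0,-10,0,0,0],[0,0,-10,0,0,0],[0,0,0,0,0,0],[0,0,0,0,0,0],[0,0,0,0,0,0]])

```text
t: 8.95
eef_pos: [0.5593, 0.0092, 0.2706]
ee_rot: [3.141, -0.0, -1.381]
force: [0.1, 1.1, -1.0]
width: 0.0297
```

Run:
```python
from h import *
st=arm.get_state();print(st["t"],st["eef_pos"],np.degrees(st["ee_rot"]),st["force"],st["moment"])
w=arm.grab_frame("wrist");save(w,"w3.png")
```

```text
8.95 [0.55928922 0.00916407 0.27063147] [ 1.79962397e+02 -1.39677940e-02 -7.91373751e+01] [ 0.14095833  1.13522899 -0.99853563] [ 0.08071163 -0.05632406  0.00937083]
```

View pics/w3.png

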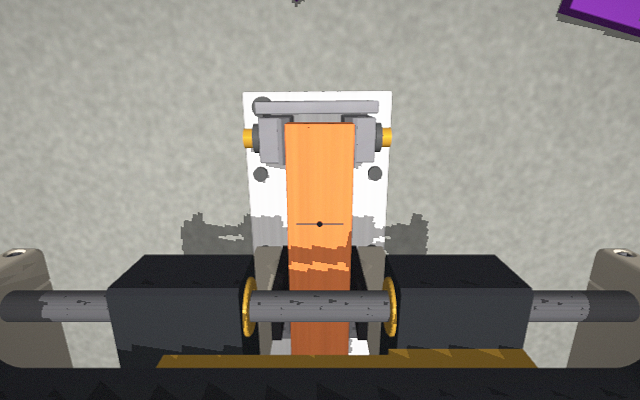

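The bar is held straight. The scribed dot is at (320,224), the bar's far end at row 124, columns 285–355, and the fixture brass bodies at (248,138) and (387,137).

Run:
```python
from h import *
st=arm.get_state()
w=cv2.cvtColor(cv2.imread("pics/w3.png"),cv2.COLOR_BGR2RGB);h=cv2.cvtColor(w,cv2.COLOR_RGB2HSV)
m=((h[...,0]>10)&(h[...,0]<26)&(h[...,1]>140)&(h[...,2]>100)).astype(np.uint8);m[:,265:372]=0;m[:110]=0;m[160:]=0
n,l,s,c=cv2.connectedComponentsWithStats(m)
cp=[]
for i in range(1,n):
    if s[i,4]>20: print(s[i],c[i]); cp.append((c[i],s[i]))
yaw=np.radians(101.0);N=np.array([.560,.0102])
ex=np.array([np.cos(yaw),np.sin(yaw)]);ey=np.array([-ex[1],ex[0]])
f=lambda uv,z:(lambda d:np.c_[d@ex,d@ey].round(4).tolist())(ray("wrist",uv,z,st)[:,:2]-N)
for k in cp: print("brass",f([k[0]],.034), f([[k[1][0],k[1][1]+k[1][3]/2],[k[1][0]+k[1][2],k[1][1]+k[1][3]/2]],.034))
zt=st["eef_pos"][2]-.1806+.012
print("tcp",((st["eef_pos"][:2]-N)@ex,(st["eef_pos"][:2]-N)@ey))
hb=((h[...,0]>4)&(h[...,0]<18)&(h[...,1]>110)&(h[...,2]>90))
L=[]
for r in range(128,250,20):
    q=np.where(hb[r,270:370])[0]+270;L.append([q.min()-.5,r]);L.append([q.max()+.5,r])
L=np.array(L);W=np.array(f(L,zt));print("edges",L.tolist(),W.tolist())
mid=(W[::2]+W[1::2])/2;print("mid",mid.round(4).tolist(),"slope deg",np.degrees(np.polyfit(mid[:,0],mid[:,1],1)[0]))
q=np.where(hb[:,320])[0];print("end row",q.min(),"end/dot",f([[320,q.min()],[319.5,224]],zt))
print("stop",f([[255,105],[378,105]],.05))
```

```text
[243 129  10  19 160] [247.26875 137.84375]
[382 128  10  19 156] [386.51923077 136.89102564]
brass [[-0.0568, -0.0445]] [[-0.0564, -0.0472], [-0.0564, -0.041]]
brass [[-0.0572, 0.0424]] [[-0.0568, 0.0396], [-0.0568, 0.0459]]
tcp (np.float64(-0.0008570613390017476), np.float64(0.0007424733131547186))
edges [[283.5, 128.0], [354.5, 128.0], [284.5, 148.0], [353.5, 148.0], [285.5, 168.0], [352.5, 168.0], [286.5, 188.0], [352.5, 188.0], [286.5, 208.0], [351.5, 208.0], [287.5, 228.0], [351.5, 228.0], [287.5, 248.0], [351.5, 248.0]] [[-0.0685, -0.0148], [-0.0685, 0.0154], [-0.0601, -0.0146], [-0.06, 0.0152], [-0.0513, -0.0145], [-0.0512, 0.015], [-0.0422, -0.0143], [-0.0421, 0.0152], [-0.0328, -0.0146], [-0.0327, 0.015], [-0.0231, -0.0145], [-0.023, 0.0152], [-0.0129, -0.0148], [-0.0129, 0.0155]]
mid [[-0.0685, 0.0003], [-0.06, 0.0003], [-0.0512, 0.0002], [-0.0422, 0.0004], [-0.0328, 0.0002], [-0.023, 0.0003], [-0.0129, 0.0003]] slope deg 0.04456926609261274
end row 122 end/dot [[-0.071, 0.0007], [-0.025, 0.0004]]
stop [[-0.0769, -0.0357], [-0.0767, 0.0335]]
```

move_arm(deltas=[[0.9,0.7,-8,0,0,0],[0,0,-10,0,0,0],[0,0,-9,0,0,0],[0,0,0,0,0,0],[0,0,0,0,0,0]])

```text
t: 9.42
eef_pos: [0.5601, 0.0104, 0.2426]
ee_rot: [3.139, -0.0, -1.38]
force: [0.6, 0.2, -1.2]
width: 0.0295
```

Run:
```python
from h import *
st=arm.get_state();print(st["t"],st["eef_pos"],np.degrees(st["ee_rot"]),st["force"],st["moment"])
w=arm.grab_frame("wrist");save(w,"w4.png");h=cv2.cvtColor(w,cv2.COLOR_RGB2HSV)
m=((h[...,0]>10)&(h[...,0]<26)&(h[...,1]>140)&(h[...,2]>100)).astype(np.uint8);m[:,272:365]=0;m[:105]=0;m[180:]=0
n,l,s,c=cv2.connectedComponentsWithStats(m)
yaw=np.radians(101.0);N=np.array([.560,.0102])
ex=np.array([np.cos(yaw),np.sin(yaw)]);ey=np.array([-ex[1],ex[0]])
f=lambda uv,z:(lambda d:np.c_[d@ex,d@ey].round(4).tolist())(ray("wrist",uv,z,st)[:,:2]-N)
for i in range(1,n):
    if s[i,4]>20: print(s[i],c[i],f([c[i]],.034))
zt=st["eef_pos"][2]-.1806+.012
print("tcp",((st["eef_pos"][:2]-N)@ex,(st["eef_pos"][:2]-N)@ey))
hb=((h[...,0]>4)&(h[...,0]<18)&(h[...,1]>110)&(h[...,2]>90))
L=[]
for r in range(132,250,20):
    q=np.where(hb[r,275:365])[0]+275;L+=[[q.min()-.5,r],[q.max()+.5,r]]
W=np.array(f(L,zt));mid=(W[::2]+W[1::2])/2;print(L,mid.round(4).tolist())
q=np.where(hb[:,320])[0];print("end",q.min(),f([[320,q.min()]],zt))
c=w[80:200,220:420];save(cv2.resize(c,None,fx=4,fy=4,interpolation=cv2.INTER_CUBIC),"w4c.png")
```

```text
9.4167 [0.56008199 0.01035276 0.24259395] [ 1.79873644e+02 -2.20309448e-02 -7.90691924e+01] [ 0.60870021  0.22556922 -1.21520811] [ 0.14408466 -0.06034982 -0.05261598]
[233 131  11  22 200] [237.96  141.825] [[-0.0569, -0.0443]]
[393 130  11  22 201] [398.15422886 140.8358209 ] [[-0.0573, 0.043]]
tcp (np.float64(0.000134311778139357), np.float64(-0.00010962852750703026))
[[np.float64(284.5), 132], [np.float64(354.5), 132], [np.float64(284.5), 152], [np.float64(353.5), 152], [np.float64(285.5), 172], [np.float64(353.5), 172], [np.float64(286.5), 192], [np.float64(352.5), 192], [np.float64(286.5), 212], [np.float64(351.5), 212], [np.float64(287.5), 232], [np.float64(350.5), 232]] [[-0.0659, -0.0], [-0.0574, -0.0003], [-0.0485, -0.0001], [-0.0393, -0.0], [-0.0299, -0.0003], [-0.02, -0.0003]]
end 122 [[-0.07, 0.0002]]
```

View pics/w4c.png

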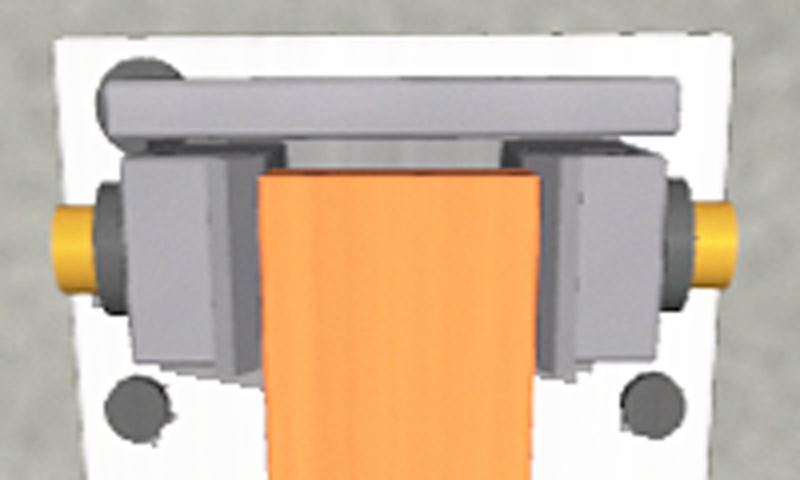

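move_arm(deltas=[[0.5,0.1,-3,0,0,0],[0,0,-5,0,0,0],[0,0,-5,0,0,0],[0,0,-4,0,0,0],[0,0,0,0,0,0]])

```text
t: 9.88
eef_pos: [0.5605, 0.0105, 0.2256]
ee_rot: [3.14, -0.0, -1.38]
force: [-0.1, 0.5, -2.8]
width: 0.0296
```

move_arm(deltas=[[0,0,-1.5,0,0,0],[0,0,-1,0,0,0],[0,0,-1,0,0,0],[0,0,0,0,0,0],[0,0,0,0,0,0]])

```text
t: 10.3
eef_pos: [0.5607, 0.0106, 0.223]
ee_rot: [3.141, -0.0, -1.38]
force: [-2.3, -0.6, -1.3]
width: 0.0291
```

move_arm(deltas=[[-0.2,0,-1,0,0,0],[0,0,-1,0,0,0],[0,0,-1,0,0,0],[0,0,0,0,0,0],[0,0,0,0,0,0]])

```text
t: 10.72
eef_pos: [0.5606, 0.0106, 0.22]
ee_rot: [3.141, -0.0, -1.38]
force: [-2.3, -0.1, -0.7]
width: 0.0294
```

move_arm(deltas=[[0,0,-1,0,0,0],[0,0,-1,0,0,0],[0,0,0,0,0,0],[0,0,0,0,0,0],[0,0,0,0,0,0]])

```text
t: 11.13
eef_pos: [0.5606, 0.0106, 0.218]
ee_rot: [3.141, -0.0, -1.38]
force: [-4.4, -0.9, -1.2]
width: 0.0298
```

move_arm(deltas=[[-0.3,-0.1,0,0,0,0],[-0.3,0,0,0,0,0],[0,0,-1,0,0,0],[0,0,0,0,0,0],[0,0,0,0,0,0]])

```text
t: 11.55
eef_pos: [0.5603, 0.0106, 0.2173]
ee_rot: [-3.141, 0.0, -1.38]
force: [-1.7, -0.8, 0.3]
width: 0.0293
```

Run:
```python
from h import *
st=arm.get_state();print(st["t"],st["eef_pos"],np.degrees(st["ee_rot"]),st["force"],st["moment"])
```

```text
11.55 [0.56033136 0.01063166 0.21725709] [-1.79968115e+02  1.27962905e-03 -7.90527455e+01] [-1.72755164 -0.78623725  0.29411012] [-0.26801997  0.81377289  0.05813086]
```

move_arm(deltas=[[-0.2,0,-0.7,0,0,0],[0,0,-0.7,0,0,0],[0,0,0,0,0,0],[0,0,0,0,0,0],[0,0,0,0,0,0]])

```text
t: 11.97
eef_pos: [0.5602, 0.0107, 0.2158]
ee_rot: [-3.141, 0.0, -1.38]
force: [-1.3, -0.7, 1.7]
width: 0.0294
```

move_arm(deltas=[[0,0,-0.5,0,0,0],[0,0,-0.5,0,0,0],[0,0,0,0,0,0],[0,0,0,0,0,0],[0,0,0,0,0,0]])

```text
t: 12.38
eef_pos: [0.56, 0.0106, 0.2147]
ee_rot: [-3.141, 0.0, -1.38]
force: [-0.6, -0.6, 1.1]
width: 0.0296
```

move_arm(deltas=[[0,0,-0.5,0,0,0],[0,0,-0.5,0,0,0],[0,0,0,0,0,0],[0,0,0,0,0,0],[0,0,0,0,0,0]])

```text
t: 12.8
eef_pos: [0.5599, 0.0106, 0.2137]
ee_rot: [-3.142, 0.0, -1.38]
force: [0.9, 0.5, -0.2]
width: 0.0294
```

move_arm(deltas=[[0,0,-0.5,0,0,0],[0,0,-0.5,0,0,0],[0,0,0,0,0,0],[0,0,0,0,0,0],[0,0,0,0,0,0]])

```text
t: 13.22
eef_pos: [0.5599, 0.0106, 0.2127]
ee_rot: [3.142, 0.0, -1.38]
force: [-0.2, -0.1, -0.2]
width: 0.0293
```

move_arm(deltas=[[0,0,-0.4,0,0,0],[0,0,-0.4,0,0,0],[0,0,0,0,0,0],[0,0,0,0,0,0],[0,0,0,0,0,0]])

```text
t: 13.63
eef_pos: [0.5599, 0.0106, 0.2119]
ee_rot: [3.142, 0.0, -1.38]
force: [0.1, -0.7, 0.2]
width: 0.0296
```

move_arm(deltas=[[0,0,-0.4,0,0,0],[0,0,-0.4,0,0,0],[0,0,0,0,0,0],[0,0,0,0,0,0],[0,0,0,0,0,0]])

```text
t: 14.05
eef_pos: [0.5599, 0.0106, 0.2111]
ee_rot: [3.142, -0.0, -1.38]
force: [1.1, 0.1, 0.4]
width: 0.0297
```

move_arm(deltas=[[0,0,-0.4,0,0,0],[0,0,-0.4,0,0,0],[0,0,0,0,0,0],[0,0,0,0,0,0],[0,0,0,0,0,0]])

```text
t: 14.47
eef_pos: [0.5599, 0.0106, 0.2103]
ee_rot: [3.141, -0.0, -1.38]
force: [0.5, 0.2, 0.9]
width: 0.0294
```

move_arm(deltas=[[0,0,-0.2,0,0,0],[0,0,-0.2,0,0,0],[0,0,-0.2,0,0,0],[0,0,0,0,0,0],[0,0,0,0,0,0]], squeeze=18)

```text
t: 14.88
eef_pos: [0.5599, 0.0106, 0.2097]
ee_rot: [3.142, 0.0, -1.38]
force: [-0.1, -0.8, 0.6]
width: 0.0298
```

move_arm(deltas=[[0,0,-0.3,0,0,0],[0,0,-0.3,0,0,0],[0,0,0,0,0,0],[0,0,0,0,0,0],[0,0,0,0,0,0]])

```text
t: 15.3
eef_pos: [0.5599, 0.0106, 0.2091]
ee_rot: [3.142, 0.0, -1.38]
force: [1.0, -0.6, 0.9]
width: 0.0296
```

move_arm(deltas=[[0,0,-0.3,0,0,0],[0,0,-0.3,0,0,0],[0,0,0,0,0,0],[0,0,0,0,0,0],[0,0,0,0,0,0]])

```text
t: 15.72
eef_pos: [0.5599, 0.0106, 0.2085]
ee_rot: [3.142, 0.0, -1.38]
force: [0.0, -0.5, 0.1]
width: 0.0298
```

move_arm(deltas=[[0,0,-0.3,0,0,0],[0,0,-0.3,0,0,0],[0,0,0,0,0,0],[0,0,0,0,0,0],[0,0,0,0,0,0]])

```text
t: 16.13
eef_pos: [0.5599, 0.0106, 0.2079]
ee_rot: [3.142, -0.0, -1.38]
force: [-0.1, 0.7, 0.8]
width: 0.0297
```

move_arm(deltas=[[0,0,-0.2,0,0,0],[0,0,-0.2,0,0,0],[0,0,-0.2,0,0,0],[0,0,0,0,0,0],[0,0,0,0,0,0]])

```text
t: 16.55
eef_pos: [0.5599, 0.0106, 0.2073]
ee_rot: [3.142, -0.0, -1.38]
force: [-0.0, -0.3, 0.8]
width: 0.0296
```

move_arm(deltas=[[0,0,-0.2,0,0,0],[0,0,-0.2,0,0,0],[0,0,-0.1,0,0,0],[0,0,0,0,0,0],[0,0,0,0,0,0]])

```text
t: 16.97
eef_pos: [0.5599, 0.0106, 0.2068]
ee_rot: [-3.142, 0.0, -1.38]
force: [-0.1, 0.0, 2.1]
width: 0.0299
```

move_arm(deltas=[[0,0,-0.2,0,0,0],[0,0,-0.1,0,0,0],[0,0,0,0,0,0],[0,0,0,0,0,0],[0,0,0,0,0,0]])

```text
t: 17.38
eef_pos: [0.5599, 0.0106, 0.2065]
ee_rot: [3.142, 0.0, -1.38]
force: [-0.3, -0.3, 0.4]
width: 0.0299
```

move_arm(deltas=[[0,0,-0.2,0,0,0],[0,0,-0.1,0,0,0],[0,0,0,0,0,0],[0,0,0,0,0,0],[0,0,0,0,0,0]])

```text
t: 17.8
eef_pos: [0.5599, 0.0106, 0.2063]
ee_rot: [-3.142, 0.0, -1.38]
force: [0.4, -0.0, 1.7]
width: 0.0296
```

move_arm(deltas=[[0,0,-0.2,0,0,0],[0,0,-0.2,0,0,0],[0,0,0,0,0,0],[0,0,0,0,0,0],[0,0,0,0,0,0]])

```text
t: 18.22
eef_pos: [0.5599, 0.0106, 0.2059]
ee_rot: [-3.142, -0.0, -1.38]
force: [-0.5, -0.9, 1.4]
width: 0.03
```

move_arm(deltas=[[0,0,-0.2,0,0,0],[0,0,-0.2,0,0,0],[0,0,0,0,0,0],[0,0,0,0,0,0],[0,0,0,0,0,0]])

```text
t: 18.63
eef_pos: [0.5599, 0.0105, 0.2054]
ee_rot: [3.142, -0.0, -1.38]
force: [-0.4, 0.5, 1.0]
width: 0.0299
```

move_arm(deltas=[[0,0,-0.2,0,0,0],[0,0,-0.2,0,0,0],[0,0,0,0,0,0],[0,0,0,0,0,0],[0,0,0,0,0,0]])

```text
t: 19.05
eef_pos: [0.5599, 0.0106, 0.205]
ee_rot: [3.141, -0.0, -1.38]
force: [0.6, 0.1, 1.5]
width: 0.0295
```

move_arm(deltas=[[0,0,-0.2,0,0,0],[0,0,-0.2,0,0,0],[0,0,0,0,0,0],[0,0,0,0,0,0],[0,0,0,0,0,0]])

```text
t: 19.47
eef_pos: [0.5599, 0.0106, 0.2046]
ee_rot: [3.142, 0.0, -1.38]
force: [-0.1, 0.0, 1.5]
width: 0.0301
```

move_arm(deltas=[[0,0,-0.2,0,0,0],[0,0,-0.2,0,0,0],[0,0,0,0,0,0],[0,0,0,0,0,0],[0,0,0,0,0,0]])

```text
t: 19.88
eef_pos: [0.56, 0.0106, 0.2043]
ee_rot: [-3.142, -0.0, -1.38]
force: [-0.7, -0.3, 3.5]
width: 0.0296
```

move_arm(deltas=[[0,0,-0.2,0,0,0],[0,0,-0.2,0,0,0],[0,0,0,0,0,0],[0,0,0,0,0,0],[0,0,0,0,0,0]])

```text
t: 20.3
eef_pos: [0.5599, 0.0106, 0.2043]
ee_rot: [-3.141, -0.0, -1.38]
force: [-3.3, 0.1, 6.3]
width: 0.0295
```

move_arm(deltas=[[0,0,-0.2,0,0,0],[0,0,-0.2,0,0,0],[0,0,0,0,0,0],[0,0,0,0,0,0],[0,0,0,0,0,0]])

```text
t: 20.72
eef_pos: [0.5599, 0.0106, 0.2043]
ee_rot: [-3.141, -0.0, -1.38]
force: [-3.2, 1.2, 10.6]
width: 0.0302
```

Run:
```python
from h import *
st=arm.get_state();print(st["t"],st["eef_pos"],np.degrees(st["ee_rot"]),st["force"],st["moment"])
```

```text
20.7167 [0.55992713 0.01057778 0.20426491] [-1.79981307e+02 -7.60955497e-03 -7.90397913e+01] [-3.19299415  1.17551466 10.64045257] [0.20186586 1.24816522 0.07262977]
```

move_arm(deltas=[[0,0,0.3,0,0,0],[0,0,0.2,0,0,0],[0,0,0,0,0,0],[0,0,0,0,0,0],[0,0,0,0,0,0]])

```text
t: 21.13
eef_pos: [0.5599, 0.0106, 0.2043]
ee_rot: [-3.141, -0.0, -1.38]
force: [-2.4, 0.6, 6.7]
width: 0.0296
```

move_arm(deltas=[[0,0,0,0,0,0],[0,0,0,0,0,0],[0,0,0,0,0,0],[0,0,0,0,0,0],[0,0,0,0,0,0]], claw=120)

```text
t: 21.55
eef_pos: [0.5599, 0.0106, 0.2037]
ee_rot: [3.141, -0.0, -1.38]
force: [0.0, 0.3, -0.3]
width: 0.0461
```

move_arm(deltas=[[0,0,2,0,0,0],[0,0,10,0,0,0],[0,0,20,0,0,0],[0,0,30,0,0,0],[0,0,30,0,0,0]])

```text
t: 21.97
eef_pos: [0.5596, 0.0104, 0.2972]
ee_rot: [3.14, -0.0, -1.38]
force: [2.0, -0.2, 0.2]
width: 0.0464
```

move_arm(deltas=[[0,0,30,0,0,0],[0,0,30,0,0,0],[0,0,20,0,0,0],[0,0,0,0,0,0],[0,0,0,0,0,0]])

```text
t: 22.38
eef_pos: [0.5599, 0.0105, 0.3782]
ee_rot: [-3.138, 0.001, -1.38]
force: [0.1, -0.9, -0.5]
width: 0.0464
```

Run:
```python
from h import *
st=arm.get_state();print(st["t"],st["eef_pos"],np.degrees(st["ee_rot"]),st["force"],st["moment"])
w=arm.grab_frame("wrist");save(w,"w5.png")
yaw=np.radians(101.0);N=np.array([.5598,.0103])
ex=np.array([np.cos(yaw),np.sin(yaw)]);ey=np.array([-ex[1],ex[0]])
P=lambda x,y,z:np.r_[N+x*ex+y*ey,z]
# expected bar top corners & handle grip (open)
print(proj("wrist",[P(-.07,-.015,.0357),P(-.07,.015,.0357),P(.07,-.015,.0357),P(.07,.015,.0357),P(.164,0,.137)],st).round(1).tolist())
for th,z in(("swing_pivot",.057),("handle_pivot",.057),("handle_grip",.137)):
    print(th,[(np.round(d["xy"]).tolist(),round(d["score"],2),(lambda q:((q-N)@ex,(q-N)@ey))(ray("wrist",[d["xy"]],z,st)[0,:2])) for d in arm.spot_point(th,"wrist")][:3])
```

```text
22.3833 [0.55990409 0.01054654 0.37821626] [-1.79779198e+02  3.79780737e-02 -7.90550565e+01] [ 0.06497134 -0.86013645 -0.49370652] [ 0.09145626 -0.03333801 -0.02044537]
[[304.6, 108.3], [337.8, 108.2], [306.5, 249.9], [335.8, 249.9], [321.4, 406.4]]
swing_pivot [([321.0, 288.0], 0.63, (np.float64(0.10116952827196724), np.float64(4.6316752519212174e-05)))]
handle_pivot [([320.0, 317.0], 0.83, (np.float64(0.13496579475130863), np.float64(-0.0008595531579540627)))]
handle_grip []
```

View pics/w5.png

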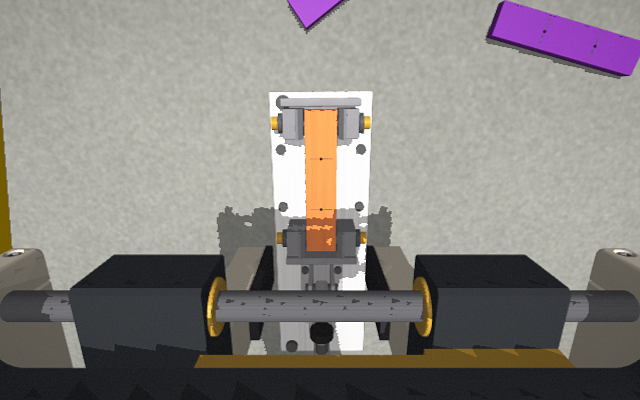

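The bar lies between the walls with its corners within a pixel or two of where a seated bar should project. The clamp pivots measure 101 and 135 mm, as specified. Next I'll close the fingers and insert them between the clamp arm and the handle.

move_arm(deltas=[[-5.2,26.9,0,0,0,0],[-5.2,26.9,0,0,0,0],[-5.2,26.9,0,0,0,0],[-5.2,26.9,0,0,0,0],[-5.3,26.9,0,0,0,0]], claw=255)

```text
t: 23.0
eef_pos: [0.5333, 0.1461, 0.3749]
ee_rot: [3.14, -0.001, -1.38]
force: [-0.1, -0.1, -0.8]
width: 0.0183
```

move_arm(deltas=[[0,0,0,0,0,0],[0,0,0,0,0,0],[0,0,0,0,0,0],[0,0,0,0,0,0],[0,0,0,0,0,0]])

```text
t: 23.42
eef_pos: [0.5339, 0.1443, 0.3756]
ee_rot: [3.141, -0.0, -1.381]
force: [-0.7, 0.6, 0.6]
width: 0.0006
```

Run:
```python
from h import *
st=arm.get_state();print(st["t"],st["eef_pos"],np.degrees(st["ee_rot"]),st["force"],st["width"])
s=arm.grab_frame("scene")
yaw=np.radians(101.0);N=np.array([.5598,.0103])
ex=np.array([np.cos(yaw),np.sin(yaw)]);print("tcp x",(st["eef_pos"][:2]-N)@ex)
save(cv2.resize(s[130:290,230:430],None,fx=4,fy=3.7,interpolation=cv2.INTER_CUBIC),"s2.png")
```

```text
23.4167 [0.53393962 0.14428609 0.37563516] [ 1.79961625e+02 -1.76632936e-02 -7.91185567e+01] [-0.7104467   0.61423593  0.61158534] 0.0005594184358753115
tcp x 0.1364587838832117
```

View pics/s2.png

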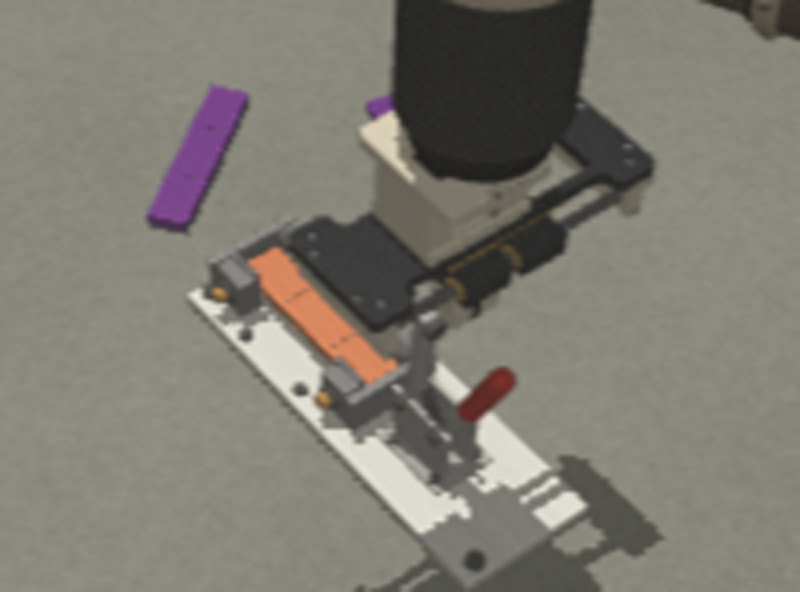

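The scene shows the bar in the nest and the clamp open. The closed fingers are above the gap, with the red grip beyond them at crop (490,393).

move_arm(deltas=[[0,0,-12,0,0,0],[0,0,-12,0,0,0],[0,0,-10,0,0,0],[0,0,-8,0,0,0],[0,0,0,0,0,0]])

```text
t: 23.88
eef_pos: [0.5334, 0.1445, 0.3321]
ee_rot: [3.139, -0.001, -1.381]
force: [-0.4, -0.5, 0.6]
width: 0.0006
```

move_arm(deltas=[[0,0,-8,0,0,0],[0,0,-8,0,0,0],[0,0,-5,0,0,0],[0,0,0,0,0,0],[0,0,0,0,0,0]])

```text
t: 24.3
eef_pos: [0.5338, 0.1451, 0.3127]
ee_rot: [3.141, -0.0, -1.38]
force: [0.2, -0.3, -0.4]
width: 0.0005
```

move_arm(deltas=[[-1.5,7.7,0,0,0,0],[-0.8,4.3,-1.4,0,0,0],[-0.8,4.3,-1.4,0,0,0],[-0.8,4.3,-1.5,0,0,0],[0,0,0,0,0,0]])

```text
t: 24.72
eef_pos: [0.5297, 0.1665, 0.3084]
ee_rot: [3.142, 0.0, -1.379]
force: [0.5, 0.0, 0.3]
width: 0.0003
```

move_arm(deltas=[[-1.2,6.0,-3.4,0,0,0],[-1.2,6.0,-3.4,0,0,0],[-1.0,5.3,-4.4,0,0,0],[-1.0,5.3,-4.4,0,0,0],[0,0,0,0,0,0]])

```text
t: 25.13
eef_pos: [0.5252, 0.1893, 0.2919]
ee_rot: [3.141, 0.0, -1.379]
force: [-0.7, -0.3, -0.5]
width: 0.0005
```

Run:
```python
from h import *
st=arm.get_state();print(st["t"],st["eef_pos"],st["force"])
s=arm.grab_frame("scene")
save(cv2.resize(s[150:300,250:430],None,fx=4,fy=4,interpolation=cv2.INTER_CUBIC),"s3.png")
```

```text
25.1333 [0.52521544 0.18928726 0.29189774] [-0.66009516 -0.28910264 -0.47041924]
```

View pics/s3.png

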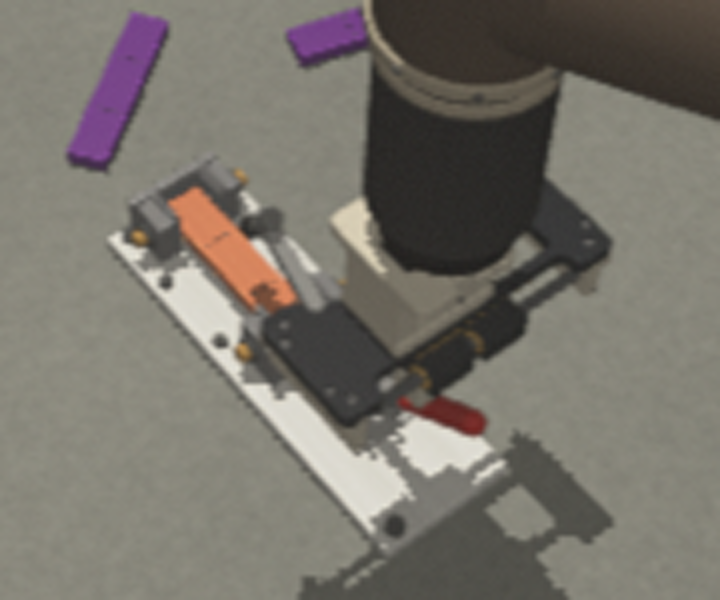

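The handle has swung about halfway and the clamp arm is coming over the bar, so I'll continue along the arc.

move_arm(deltas=[[-0.9,4.5,-5.2,0,0,0],[-0.9,4.5,-5.3,0,0,0],[-0.7,3.6,-6.0,0,0,0],[-0.7,3.6,-6.1,0,0,0],[0,0,0,0,0,0]])

```text
t: 25.6
eef_pos: [0.522, 0.205, 0.269]
ee_rot: [3.14, -0.0, -1.38]
force: [0.6, 0.1, -0.7]
width: 0.0005
```

move_arm(deltas=[[-0.4,2.0,-5.0,0,0,0],[-0.3,1.7,-4.0,0,0,0],[-0.2,1.2,-3.0,0,0,0],[0,0,0,0,0,0],[0,0,0,0,0,0]])

```text
t: 26.02
eef_pos: [0.5214, 0.2094, 0.2582]
ee_rot: [3.141, 0.0, -1.38]
force: [-0.5, 0.6, -0.6]
width: 0.0008
```

move_arm(deltas=[[0,0.1,-0.6,0,0,0],[0,0.1,-0.6,0,0,0],[0,0.1,-0.6,0,0,0],[0,0,0,0,0,0],[0,0,0,0,0,0]])

```text
t: 26.43
eef_pos: [0.5215, 0.2097, 0.2569]
ee_rot: [-3.141, 0.0, -1.38]
force: [0.8, -0.4, 1.6]
width: 0.0004
```

move_arm(deltas=[[0,0.1,-0.5,0,0,0],[0,0.1,-0.5,0,0,0],[0,0,0,0,0,0],[0,0,0,0,0,0],[0,0,0,0,0,0]])

```text
t: 26.85
eef_pos: [0.5215, 0.21, 0.2557]
ee_rot: [-3.141, 0.0, -1.38]
force: [-0.0, 0.5, 1.3]
width: 0.0007
```

move_arm(deltas=[[0,0.1,-0.5,0,0,0],[0,0.1,-0.5,0,0,0],[0,0,0,0,0,0],[0,0,0,0,0,0],[0,0,0,0,0,0]])

```text
t: 27.27
eef_pos: [0.5215, 0.2101, 0.2548]
ee_rot: [-3.141, 0.0, -1.38]
force: [-1.3, 0.2, 3.7]
width: 0.0007
```

move_arm(deltas=[[0,0.1,-0.5,0,0,0],[0,0,-0.5,0,0,0],[0,0,0,0,0,0],[0,0,0,0,0,0],[0,0,0,0,0,0]])

```text
t: 27.68
eef_pos: [0.5215, 0.2102, 0.2544]
ee_rot: [-3.141, 0.0, -1.379]
force: [-3.0, -0.1, 10.2]
width: 0.0004
```

There is a hard stop at tip height 76 mm, as predicted for the end stop (handle about 1.08 rad). Now I'll back off and check.

move_arm(deltas=[[0,0,2,0,0,0],[0,0,10,0,0,0],[0,0,30,0,0,0],[0,0,35,0,0,0],[0,0,35,0,0,0]])

```text
t: 28.1
eef_pos: [0.5211, 0.2097, 0.3666]
ee_rot: [3.139, -0.001, -1.38]
force: [0.2, 1.0, -0.2]
width: 0.0002
```

move_arm(deltas=[[-10,38,0,0,0,0],[-10,38,0,0,0,0],[-10,38,0,0,0,0],[-10,38,0,0,0,0],[0,0,0,0,0,0]])

```text
t: 28.52
eef_pos: [0.4801, 0.3672, 0.3658]
ee_rot: [-3.141, 0.001, -1.376]
force: [1.3, -1.1, -0.0]
width: 0.0006
```

Run:
```python
from h import *
st=arm.get_state();print(st["t"],st["eef_pos"],st["force"])
s=arm.grab_frame("scene")
yaw=np.radians(101.0);N=np.array([.5598,.0103])
ex=np.array([np.cos(yaw),np.sin(yaw)]);ey=np.array([-ex[1],ex[0]])
P=lambda x,y,z:np.r_[N+x*ex+y*ey,z]
a=np.radians(20+61.7)
q=proj("scene",[P(.135+.125*np.sin(a),0,.057+.125*np.cos(a)),P(.135+.045*np.sin(a),0,.057+.045*np.cos(a)),P(-.07,-.015,.0357),P(-.07,.015,.0357)])
c=cv2.resize(s[150:300,250:430],None,fx=4,fy=4,interpolation=cv2.INTER_CUBIC)
for p in (q-[250,150])*4: cv2.drawMarker(c,tuple(int(v) for v in p),(0,255,0),cv2.MARKER_CROSS,12,1)
save(c,"s4.png")
```

```text
28.5167 [0.48012333 0.36715037 0.36577756] [ 1.2930088  -1.11789776 -0.03100754]
```

View pics/s4.png

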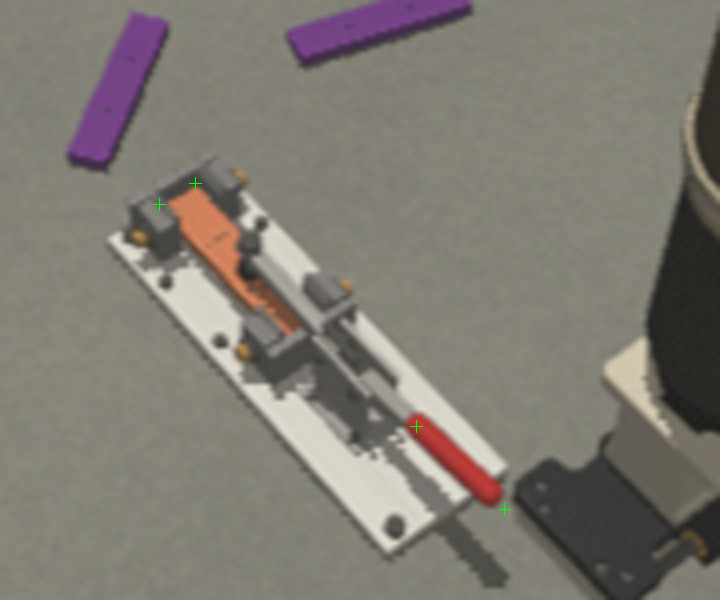

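The clamp arm lies over the bar with its pad on it, and the red handle is fully over. It matches the predicted closed position to within a few crop pixels. Nothing is touching, so I'll hand in.

```bash
python3 -c "
from station import arm
print(arm.job_done(), arm.get_state()['t'])"
```

```text
the job is handed in; nothing more can be done
the job is handed in; nothing more can be done
```

The undrilled copper bar is in the fixture, seated on its rests and locked by the clamp, and the job was handed in at about 28.5 s. No verdict is reported back.

- **Seating:** I pressed the bar past the plungers in sub-millimetre steps. It came to a hard stop with its underside about 1.7 mm above nest. The height stayed at that value while the force rose from about 3.5 to 10.6 N on the sensor, or roughly 12 N with the weight of the bar added. The load was nearly even between the two rests. After I let go, the wrist picture showed the bar's corners where a seated bar should be.
- **Clamp:** I pushed the red handle over with closed fingers until it hit its end stop, with fingertip height 76 mm as predicted for 1.077 rad and about 10 N. The last scene picture shows the handle fully over, the pad on the bar and the gripper clear.
- **Disagreements:** Different pictures put the nest about 1 mm apart sideways. I corrected this from the side force while lowering the bar. The force felt at the plungers was only about 3.5 N, just under the stated 4 to 13 N, probably because readings came only between steps. The final overlay in the scene camera is a few millimetres off for both the bar and the handle, which I put down to camera calibration.
- **Not measured:** The handle angle and the bar's seating after clamping were judged only from the stop position and the picture. I kept clear of the finished bar and the screwdriver but did not check them again at the end.

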